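# Drive a flanged bearing cup square into its housing

### The arm

A 6-joint arm with a two-finger parallel gripper is mounted at the origin on the work surface. World frame = base frame: x ahead of the robot, y to its left, z up, the work surface at z = 0. Lengths are in mm, angles in degrees, forces in N, time in s.
With the tool pointing down it reaches from about 350 to 850 mm from the base axis. Payload 8.1 kg.
Tool frame: the origin (TCP) lies between the finger pads; the fingertips stand 22 mm ahead of it and the grasp point (between the pads) lies 3 mm ahead of it; z points along the fingers, y is the line along which they close (so a half turn about z gives the same grasp; the last joint's range is limited). The gripper opens to 85 mm and grips with 20 to 120 N. Pads are 22 mm wide; open, the fingers measure 114 mm over their backs; the gripper's body (76 mm by 85 mm) begins 54 mm behind the grasp point. The pads swing forward as they close: fully open they stand 13 mm farther back than shut.
Start: joints at [-80.523, 7.471, 85.268, -0, 87.261, -4.893], TCP at [148.928, -581.228, 253.292] pointing down, gripper open.
Joint ranges: [-169.43, 169.43], [-51.17, 129.36], [1.28, 143.12], [-76.62, 256.62], [0, 156.53], [-152.29, 152.29]. Speed limits (degrees/s): [136.94, 136.94, 159.86, 180, 180, 180].

### API

Orientations are given as [roll, pitch, yaw] about the fixed x, y, z axes, in that order (R = Rz(yaw) Ry(pitch) Rx(roll)).
In Python, from bench import r, vision gives the robot as it stands.
- The arm moves only by the tool step_arm, never from a script. Its argument "targets" is a list that holds one entry, the list of rows, each a list of 6 numbers: the shift along the world's x, y, z in mm, then the turn, a rotation vector about the world's x, y, z in rad. In form: [[[x, y, z, rx, ry, rz], ...]]. A call has 1 to 12 rows; each row is the pose to reach, as a shift and turn from the pose commanded when the call began; what a row does not reach only later rows make up. A row lasts 1/12 s, in which the tool goes at most 41.7 mm and 7.16 degrees, less where a joint would pass 70% of its speed; a pose out of reach is approached as far as the arm can. A call with a gripper value outside its range is refused whole. "fingers" is the gripper's target within -1 to 1 (shut at 1, half-way at 0, fully open at -1), set as the call begins (left out, the last holds). The fingers move at their own pace and stop on an object; "newtons" is the grip in N (left out, the last holds). Time passes only in rows, so rows that repeat a pose let the fingers close. It gives the time, the measured TCP pose, the force, the opening and the grip force at its end, in the units of the state.
- r.sense(): the state, without advancing time (a new reading comes with each control period).
- vision.snapshot(name): name is "scene" or "top" or "wrist"; returns a dict with "img" (400x640x3 uint8, blue, green, red), "mtx" (3x3 intrinsics, pixels), "D" ([k1, k2, p1, p2, k3] as OpenCV has them; the pictures are not rectified), "eye" and "attitude" of the camera in the world. Camera axes: x right, y up, looking along -z (the intrinsics and any distortion apply to the point x, -y, -z); pixel columns grow to the right and rows downward; lengths in mm; the calibration is good to about 2 mm. A picture is of the moment at which its call begins. There is no depth.
- r.hand_in(): hands the job in; it is judged then, once.
The state is a dict: "time": time; "joint_pos": joint angles; "qd": joint speeds; "joint_efforts": joint torques, N m; "tool_pos": TCP position; "tcp_rot": TCP orientation; "ft_force": force on the tool from outside, world axes, zero at the start; "wrist_torque": the same for the moment, N m; "finger_gap": finger opening in mm; "grip_force": force on a finger pad.
Only numpy, scipy, OpenCV 4.12 (cv2) and the standard library are available. Lean on these libraries where they do the work, as an engineer would, in place of code of your own. Each camera call takes 0.05 s, during which the arm holds its last target. There are 200 camera calls.

### The job

The steel flanged bearing cup stands proud and a little crooked in the bore of the grey bearing housing. Take the drift out of its wooden stand and, with its white tip, push or tap the cup's flange down a little at a time at alternating points around the rim, so that it goes in square without ever cocking over, until it is felt to bottom hard, all the way round, on the snap ring hidden inside the bore (the flange then still stands off the housing, by an amount that differs each time); then stand the drift back in the stand's hole. Be gentle (about 10 N moves the cup; leaning on it with more than about 15 N once it is home would drive the ring out of place), touch the cup with nothing but the drift, and leave the other things on the bench where they are.

Things in the scene. Friction and masses are not known exactly. Their poses are not given: they have to be found in the camera images.
- cup_top (a point): Centre of the top of the steel cup's flange; z up along the cup's axis. The flange is a flat ring, 100 mm outside and 60 mm inside diameter, 8 mm thick; the middle is open, so only the ring can be pressed (mid-ring radius 40 mm). Below it a sleeve, 79 mm wide and 30 mm long, is started in the bore, leaning up to 3 degrees. The cup has 4 to 20 mm to go.
- cup_fit (a point): The cup's axis at the flange's underside. A tight sliding fit: stays where left, moves under about 6 N plus 0.1 N per mm/s at the pressed point. Pushed at one point of the ring, that side sinks, the opposite side stays put: it leans towards the push about 0.7 degrees per mm. Leaning over 6 degrees (cocked) spoils the bore, as does a blow above 45 N. Bottomed, it stops dead; more than 18 N then slowly drives the snap ring out.
- bore_mouth (a point): Centre of the bore (81 mm wide, 50 mm deep) in the top face of the grey housing, a fixed block 130 x 130 x 60 mm, bolt heads 3 mm high at its corners; z up. The sleeve's end bottoms on a steel snap ring hidden in the bore at a depth that differs and is not measured; the flange then stands 2 to 16 mm off the face, cup_top 38 mm above ring_top, its centre.
- drift_grip (a point): The drift, a loose upright round tool of about 0.22 kg; this point is on its axis at the middle of its ribbed aluminium grip (24 mm diameter, from 27.5 mm below to 27.5 mm above this point); z up along the axis. Just below the grip is a collar, 40 mm diameter, 8 mm thick; below that the white tip. At the start it stands in the stand, tip in the hole, collar resting on the top.
- drift_tip (a point): Centre of the flat lower end of the drift's white tip (20 mm diameter, 40 mm long below the collar), 75.5 mm below drift_grip along the axis.
- stand_hole (a point): Centre of the mouth of the hole in the top of the wooden stand, a fixed block 100 x 100 mm, 60 mm high; the hole is 26 mm wide with a 3 mm chamfer, 50 mm deep. With the drift standing in it, drift_grip is 35.5 mm above this point.
- bearing: Bystander, leave alone: a small bare bearing ring lying flat, 44 mm across, 12 mm high; origin at the centre of its underside.
- rotor: Bystander, leave alone: a small aluminium turbine rotor standing on its wheel, 68 mm across, 95 mm high; origin at the centre of its underside.
- jar: Bystander, leave alone: a white jar with a black lid, 60 mm across, 75 mm high; origin at the centre of its underside.
- wrench: Bystander, leave alone: a steel wrench lying flat, 170 mm long; origin at the middle of its length on its underside.
- driver: Bystander, leave alone: a screwdriver lying flat, 190 mm long; origin at the middle of its length on its underside.
- spare_cup: Bystander, leave alone: a spare dark plain bearing sleeve standing on end, 68 mm across, 30 mm high; origin at the centre of its underside.
- weight: Bystander, leave alone: a solid brass cylinder, 40 mm across, 30 mm high; origin at the centre of its underside.
There are look-alikes about, which are no part of the job. Leave any purple or yellow look-alike of the part that bears drift_grip alone. Of the things that look like the part that bears stand_hole, the larger one is meant.

How it is judged (in metres and radians):
On the way, in this order (a step that is already met when the one before it is completed fails the run):
1. the drift is lifted clear of its stand (z of drift_grip in the frame of stand_hole above 0.085 m), for 0.1 s.
2. the cup is fully home and square (z of cup_top in the frame of ring_top below 0.0396 m and angle between the z axis of cup_top and the z axis of bore_mouth, either way round below 0.02 rad), for 0.2 s.
At the end, for the whole second after the job is handed in: The cup's sleeve is home on the snap ring in the bore (at most 1.6 mm short of it) and square within 0.02 rad; the drift stands upright in the stand's hole (within 10 mm of its axis, 5 mm of its standing height and 0.12 rad of upright), released and at rest (all of step 2 and horizontal distance between drift_grip and stand_hole below 0.01 m and z of drift_grip in the frame of stand_hole between 0.03 and 0.04 m and angle between drift_grip's own z axis and vertical below 0.12 rad and linear speed of drift below 0.02 m/s); the robot touches nothing.
It fails at once if the snap ring is driven out of place, more than 2 mm (distance of ring_top from where it was at the start of the episode above 0.002 m).
It fails at once if the cup cocks more than 6 degrees (angle between the z axis of cup_top and the z axis of bore_mouth, either way round above 0.105 rad).
It fails at once if the drift pushes on the cup with more than 45 N (contact force between drift and cup above 45 N).
It fails at once if the gripper or arm touches the cup (contact force between any of the fingers, the arm and cup above 1 N).
It fails at once if a bystander is moved more than 30 mm (distance of any of bearing, rotor, jar, wrench, driver, spare_cup, weight from where it was at the start of the episode above 0.03 m).
It also fails if it takes over 72 s, if anything falls off the work surface, if the arm or the gripper's body presses on something with over 40 N, if the wrist force passes 120 N, or if a joint passes its speed limit or range.

## Working session

There is one attempt and no reset: what is moved stays moved. The work goes in short steps, Python scripts to look and compute and a tool call to move; the robot and the scene stay as the last step left them, time stands still between calls to the robot, and variables do not carry over. Pictures are saved under pics/ and viewed, at most 10 in all, crops included, and the job is handed in when it is done.

Besides the shell and the picture viewer there is one more tool, called after "Call:" as name([rows], argument=value, ...), one row to a line, values as JSON. step_arm: Moves the arm, as the interface text tells. Its arguments: {"type":"object","properties":{"targets":{"type":"array"},"fingers":{"type":"number"},"newtons":{"type":"number"}},"required":["targets"]}

```bash
mkdir -p pics; cat > h.py <<'E'
import numpy as np, cv2
from bench import r, vision
def snap(n,f):
    s=vision.snapshot(n); cv2.imwrite('pics/'+f+'.png',s['img'])
    np.savez('pics/'+f+'.npz',**{k:np.array(s[k]) for k in('mtx','D','eye','attitude')},img=s['img']); return s
def R(a):
    a=np.array(a,float)
    if a.shape==(3,3): return a
    from scipy.spatial.transform import Rotation as Q
    return Q.from_euler('xyz',a,degrees=True).as_matrix() if a.size==3 else None
def pix2w(f,uv,z):
    s=np.load('pics/'+f+'.npz'); p=cv2.undistortPoints(np.array([[uv]],float),s['mtx'],s['D'])[0,0]
    d=R(s['attitude'])@np.array([p[0],-p[1],-1]); e=s['eye']; return e+d*(z-e[2])/d[2]
def w2pix(f,P):
    s=np.load('pics/'+f+'.npz'); c=R(s['attitude']).T@(np.array(P,float)-s['eye']); c=c*[1,-1,-1]
    return cv2.projectPoints(c[None],np.zeros(3),np.zeros(3),s['mtx'],s['D'])[0].ravel()
E
python3 - <<'E'
from h import *
for n in('scene','top'):
    s=snap(n,n); print(s['eye'],s['attitude'],s['mtx'],s['D'])
print(r.sense())
E
```

```text
[1208.26257442 -191.93908739  899.84240777] [37.55798789  0.19869473 72.22958046] [[403.89647861   0.         317.29492605]
 [  0.         403.89647861 203.60216931]
 [  0.           0.           1.        ]] [-0.00345308  0.          0.          0.          0.        ]
[ 411.01751299   -4.5087177  1006.0132595 ] [ 12.06190853   0.30669946 -85.23228947] [[386.89082752   0.         322.64427439]
 [  0.         386.89082752 195.60002032]
 [  0.           0.           1.        ]] [0.0228693 0.        0.        0.        0.       ]
{'time': 0.1, 'joint_pos': array([-8.05239134e+01,  7.51119672e+00,  8.53237137e+01, -2.95097823e-04,
        8.72612163e+01, -4.89144228e+00]), 'qd': array([-0.11302813, -0.10559411, -0.07760094, -0.00982209,  0.03483918,
       -0.09687141]), 'joint_efforts': array([ 4.77129797e-04, -5.70952463e+01, -5.01940620e+01, -2.16207509e-04,
        8.18288536e-03,  9.11325884e-06]), 'tool_pos': array([ 148.84484237, -580.76944773,  252.33850312]), 'tcp_rot': array([-1.79904198e+02, -7.90288146e-03,  1.43675367e+01]), 'ft_force': array([-0.24641169, -0.55644831,  0.15847223]), 'wrist_torque': array([ 0.01287263, -0.04316574,  0.02204224]), 'grip_force': 0.0, 'finger_gap': 85.57456205151134}
```

View pics/scene.png

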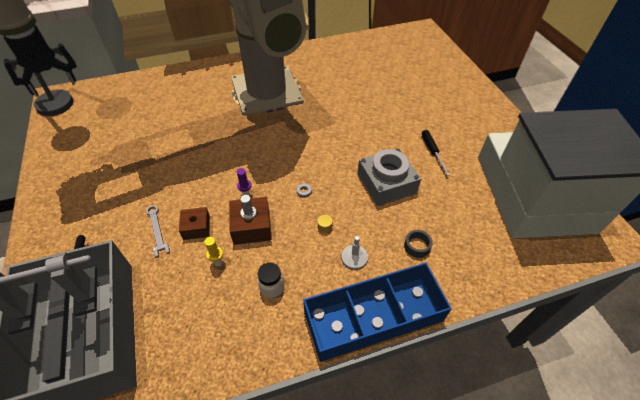

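View pics/top.png

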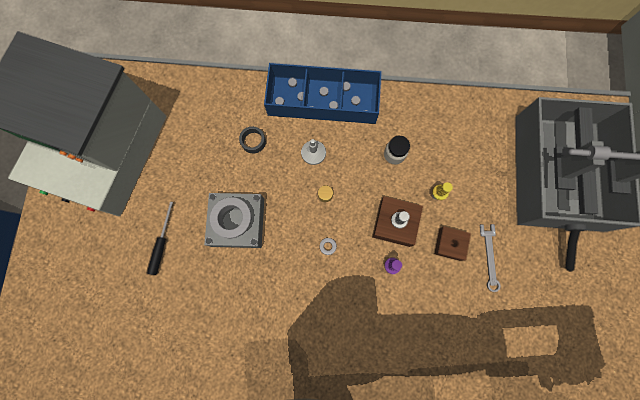

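The top view shows the drift at (401,218) in the larger stand, and the cup and housing at (234,218). The purple drift is at (393,265) and the yellow one at (443,190). I'll enlarge these areas next.

```bash
python3 - <<'E'
from h import *
o=[]
for f,(u,v) in(('top',(400,220)),('top',(235,220)),('scene',(250,215)),('scene',(390,172))):
    im=cv2.imread(f'pics/{f}.png')[v-37:v+37,u-50:u+50]; o.append(cv2.resize(im,(400,296),interpolation=cv2.INTER_CUBIC))
cv2.imwrite('pics/c1.png',np.vstack([np.hstack(o[:2]),np.hstack(o[2:])]))
for u,v,z in((401,218,120),(399,221,60),(234,218,90),(235,220,60)): print(pix2w('top',(u,v),z))
print(pix2w('scene',(391,162),90),pix2w('scene',(247,202),120))
E
```

```text
[ 561.43551611 -168.7081149   120.        ]
[ 563.75908631 -175.23876616   60.        ]
[533.70739715 223.37467408  90.        ]
[532.98078925 227.72675633  60.        ]
[539.47871039 231.90892726  90.        ] [ 578.79277515 -173.53510746  120.        ]
```

View pics/c1.png

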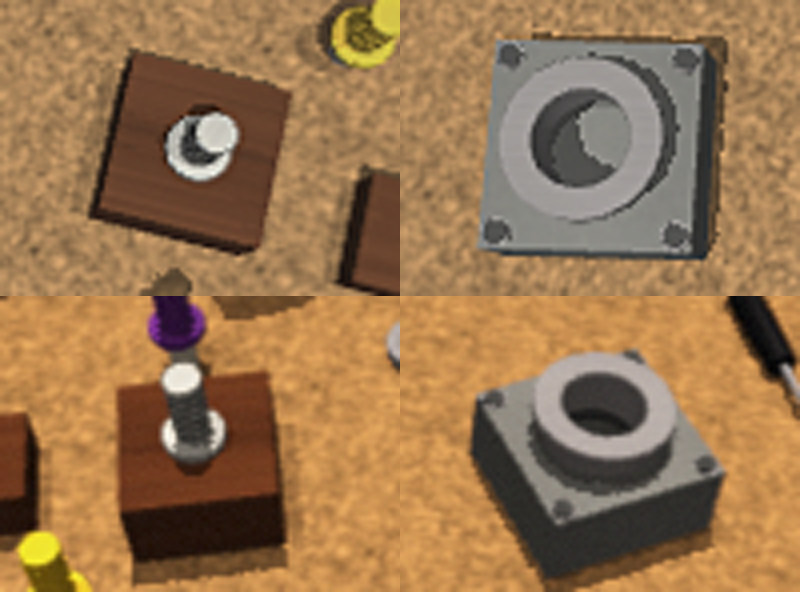

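```bash
python3 - <<'E'
from h import *
def tri(a,b):
    E=[];D=[]
    for f,uv in(('top',a),('scene',b)):
        p0=pix2w(f,uv,0);p1=pix2w(f,uv,200);d=(p1-p0)/np.linalg.norm(p1-p0);E.append(p0);D.append(np.eye(3)-np.outer(d,d))
    return np.linalg.solve(sum(D),sum(M@e for M,e in zip(D,E)))
T=lambda x,y,u,v:(x/4+u-50,y/4+v-37)
print('cup',tri(T(181,138,235,220),T(205,114,390,172)))
print('drifttop',tri(T(217,132,400,220),T(182,83,250,215)))
print('collar',tri(T(200,146,400,220),T(193,140,250,215)))
print('collar68',pix2w('top',T(200,146,400,220),68),pix2w('scene',T(193,140,250,215),68))
print('top123',pix2w('top',T(217,132,400,220),123),pix2w('scene',T(182,83,250,215),123))
print('house',pix2w('top',T(191,145,235,220),62))
for c in((133,52),(292,92),(258,250),(95,215)): print('corner',pix2w('top',T(*c,400,220),60)[:2])
E
```

```text
cup [535.7627883  235.66576198  78.91730689]
drifttop [ 566.94685217 -175.53048942  119.33133019]
collar [ 567.55737695 -176.84179383   61.29617031]
collar68 [ 566.3623754  -176.06826575   68.        ] [ 572.82339079 -176.52647447   68.        ]
top123 [ 566.19606455 -175.39996807  123.        ] [ 570.15369015 -175.04960962  123.        ]
house [534.12052962 232.99658336  62.        ]
corner [ 623.43494107 -133.52899035]
corner [ 606.17257382 -232.77990493]
corner [ 506.94106561 -215.07735088]
corner [ 519.89657141 -115.55815409]
```

Call:
step_arm([
  [[15, 15, 0, 0, 0, 0], [45, 44, 0, 0, 0, 0], [75, 73, 0, 0, 0, 0], [105, 102, 0, 0, 0, 0], [135, 131, 0, 0, 0, 0], [165, 160, 0, 0, 0, 0], [195, 189, 0, 0, 0, 0], [225, 218, 0, 0, 0, 0], [255, 247, 0, 0, 0, 0], [285, 276, 0, 0, 0, 0], [315, 305, 0, 0, 0, 0], [345, 334, 0, 0, 0, 0]],
], fingers=-1, newtons=60)

```text
time: 1.1
tool_pos: [494.4, -245.8, 253.0]
tcp_rot: [-180.0, 0.0, 14.4]
ft_force: [-0.1, -0.7, 0.0]
finger_gap: 85.8
grip_force: 0.0
```

Call:
step_arm([
  [[30, 29, -5, 0, 0, 0], [55, 53, -10, 0, 0, 0], [69, 67, -13, 0, 0, 0], [73.6, 71.7, -13.3, 0, 0, 0], [73.6, 71.7, -13.3, 0, 0, 0]],
])

```text
time: 1.52
tool_pos: [567.5, -174.4, 239.0]
tcp_rot: [-179.9, 0.1, 14.5]
ft_force: [0.4, -0.5, 0.0]
finger_gap: 85.7
grip_force: 0.0
```

```bash
python3 - <<'E'
from h import *
snap('wrist','w1')
s=r.sense();print(s['tool_pos'],s['tcp_rot'],s['time'],s['ft_force'])
for z in(123,68): print(w2pix('w1',(567.5,-175.5,z)))
E
```

```text
[ 566.83294081 -175.66689748  239.38182374] [-1.79974533e+02  7.74842868e-02  1.44469159e+01] 1.5667 [-0.76986266  0.03152127 -0.29323943]
[319.83173603 206.37826333]
[319.47731756 188.42144986]
```

View pics/w1.png

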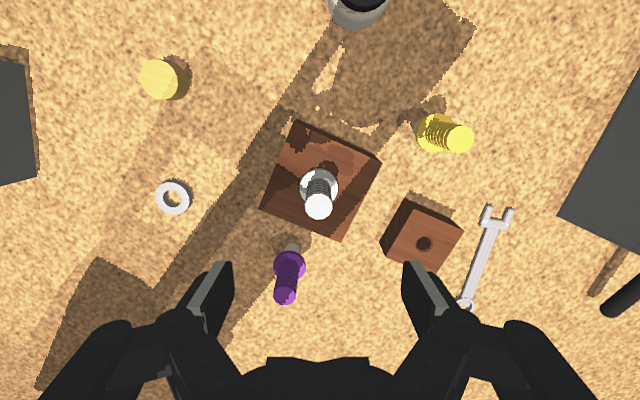

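The drift's top is at (319,206), where I predicted it, so I can go straight down.

Call:
step_arm([
  [[0, 0, -15, 0, 0, 0], [0, 0, -40, 0, 0, 0], [0, 0, -65, 0, 0, 0], [0, 0, -90, 0, 0, 0], [0, 0, -112, 0, 0, 0], [0, 0, -128, 0, 0, 0], [0, 0, -136, 0, 0, 0], [0, 0, -138, 0, 0, 0], [0, 0, -138, 0, 0, 0]],
])

```text
time: 2.32
tool_pos: [566.5, -176.9, 102.2]
tcp_rot: [-180.0, 0.0, 14.3]
ft_force: [-0.2, -0.7, 1.2]
finger_gap: 85.3
grip_force: 0.0
```

Call:
step_arm([
  [[0, 0, 0, 0, 0, 0], [0, 0, 0, 0, 0, 0], [0, 0, 0, 0, 0, 0], [0, 0, 0, 0, 0, 0], [0, 0, 0, 0, 0, 0], [0, 0, 0, 0, 0, 0], [0, 0, 0, 0, 0, 0], [0, 0, 0, 0, 0, 0]],
], fingers=1, newtons=80)

```text
time: 2.98
tool_pos: [567.5, -176.0, 102.8]
tcp_rot: [180.0, -0.1, 14.4]
ft_force: [-0.8, 1.4, 5.8]
finger_gap: 22.2
grip_force: 78.0
```

Call:
step_arm([
  [[0, 0, 3, 0, 0, 0], [0, 0, 10, 0, 0, 0], [0, 0, 22, 0, 0, 0], [0, 0, 38, 0, 0, 0], [0, 0, 56, 0, 0, 0], [0, 0, 76, 0, 0, 0], [0, 0, 96, 0, 0, 0], [0, 0, 112, 0, 0, 0], [0, 0, 124, 0, 0, 0], [0, 0, 128, 0, 0, 0], [0, 0, 128, 0, 0, 0]],
])

```text
time: 3.9
tool_pos: [567.7, -176.3, 231.7]
tcp_rot: [179.9, -0.1, 14.4]
ft_force: [0.2, -0.1, -2.1]
finger_gap: 22.2
grip_force: 78.3
```

Call:
step_arm([
  [[-2, 10, 0, 0, 0, 0], [-8, 35, 0, 0, 0, 0], [-16, 70, 0, 0, 0, 0], [-25, 105, 0, 0, 0, 0], [-34, 140, 0, 0, 0, 0], [-43, 175, 0, 0, 0, 0], [-52, 210, 0, 0, 0, 0], [-61, 245, 0, 0, 0, 0], [-70, 280, 0, 0, 0, 0], [-79, 315, 0, 0, 0, 0], [-88, 350, 0, 0, 0, 0], [-95, 380, 0, 0, 0, 0]],
])

```text
time: 4.9
tool_pos: [469.6, 206.4, 228.3]
tcp_rot: [-180.0, 0.2, 14.4]
ft_force: [-0.1, -0.8, -2.5]
finger_gap: 22.3
grip_force: 78.6
```

Call:
step_arm([
  [[-3, 20, 0, 0, 0, 0], [-5, 28, 0, 0, 0, 0], [-5, 28, 0, 0, 0, 0], [-5, 28, 0, 0, 0, 0]],
])

```text
time: 5.23
tool_pos: [466.3, 231.7, 228.8]
tcp_rot: [180.0, 0.1, 14.4]
ft_force: [0.5, -0.6, -2.9]
finger_gap: 22.6
grip_force: 78.6
```

```bash
python3 - <<'E'
from h import *
snap('wrist','w2');snap('scene','s2')
s=r.sense();print(s['tool_pos'],s['tcp_rot'],s['time'],s['ft_force'],s['finger_gap'])
im=cv2.imread('pics/w2.png'); s=cv2.imread('pics/s2.png')
p=w2pix('w2',(535,235,80)).astype(int);q=w2pix('s2',(480,233,150)).astype(int);print(p,q)
t=pix2w  # scale
a=cv2.resize(im,(480,300));b=cv2.resize(s[max(q[1]-60,0):q[1]+60,q[0]-64:q[0]+64],(320,300))
y0=max(p[1]-75,0);x0=p[0]-200
c=cv2.resize(im[y0:y0+150,x0:x0+400],(800,300),interpolation=cv2.INTER_CUBIC);print(x0,y0)
cv2.imwrite('pics/c2.png',np.vstack([np.hstack([a,b]),c]))
E
```

```text
[467.04344163 230.87728342 229.41156028] [1.79964329e+02 5.71680657e-02 1.43157390e+01] 5.3333 [ 0.27577126  0.54055618 -1.99039534] 22.355322762517158
[333 122] [385 131]
133 47
```

View pics/c2.png

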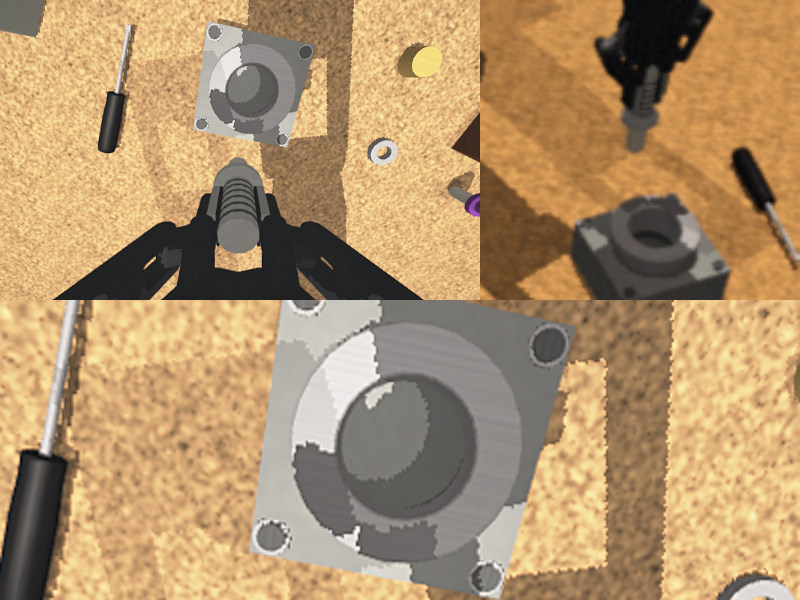

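The drift is held upright in the grip. The flange ellipse is centred at about (336.5,118) in the wrist image, and the housing bolts at about (338,117).

```bash
python3 - <<'E'
from h import *
for z in(72,80,88):
    c=pix2w('w2',(336.5,118),z); a=np.linspace(0,6.28,73)
    P=np.array([w2pix('w2',c+50*np.array([np.cos(t),np.sin(t),0])) for t in a]); print(z,c[:2],np.ptp(P,axis=0))
f=lambda x,y:(x/2+133,(y-300)/2+47)
for q in((549,345),(271,536),(487,578)): print(pix2w('w2',f(*q),63))
s=np.load('pics/w2.npz');print(s['eye'],s['mtx'][0,0])
E
```

```text
72 [538.64474645 233.14744444] [110.11137981 114.71778965]
80 [538.92351617 233.74156184] [113.38899219 118.14084792]
88 [539.20228589 234.33567925] [116.86773521 121.77537711]
[594.19849091 182.33317138  63.        ]
[478.51870413 285.543508    63.        ]
[484.59659146 175.35897962  63.        ]
[548.34175176 253.81381971 350.28001759] 294.2454309622523
```

Call:
step_arm([
  [[10, 0, 0, 0, 0, 0], [35, 0, -5, 0, 0, 0], [62, 1, -18, 0, 0, 0], [88, 1, -34, 0, 0, 0], [104, 1.5, -46, 0, 0, 0], [109.5, 1.5, -52, 0, 0, 0], [109.5, 1.5, -52, 0, 0, 0], [109.5, 1.5, -52, 0, 0, 0]],
])

```text
time: 6.0
tool_pos: [576.3, 232.7, 177.5]
tcp_rot: [180.0, 0.1, 14.3]
ft_force: [-0.9, -0.2, -2.2]
finger_gap: 22.2
grip_force: 78.6
```

```bash
python3 - <<'E'
from h import *
snap('scene','s3');snap('wrist','w3');s=cv2.imread('pics/s3.png')
cv2.imwrite('pics/c3.png',np.hstack([cv2.resize(s[75:225,320:460],(420,450),interpolation=cv2.INTER_CUBIC),cv2.resize(cv2.imread('pics/w3.png')[100:400,200:440],(360,450))]))
E
```

```text
(no output)
```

View pics/c3.png

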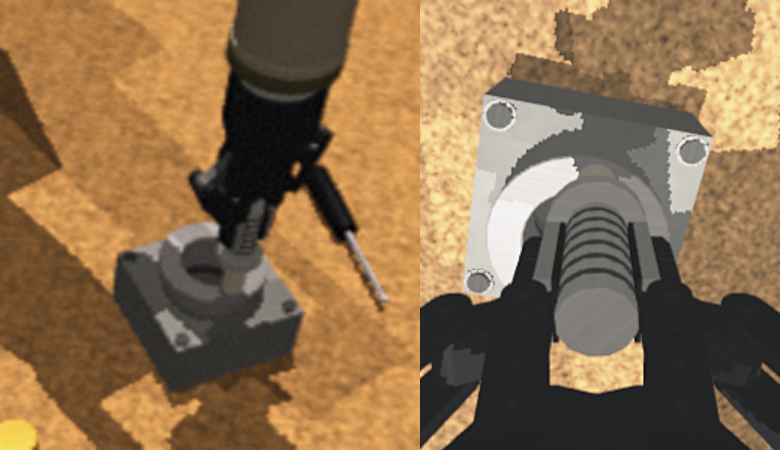

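The tip is over the ring's +x side. I'll go down slowly to feel for contact; the free baseline for Fz is about -2.2 N.

Call:
step_arm([
  [[0, 0, -1, 0, 0, 0], [0, 0, -2, 0, 0, 0], [0, 0, -3, 0, 0, 0], [0, 0, -4, 0, 0, 0], [0, 0, -5, 0, 0, 0]],
])

```text
time: 6.52
tool_pos: [576.4, 233.7, 173.2]
tcp_rot: [-180.0, -0.0, 14.4]
ft_force: [-0.1, -0.8, -2.5]
finger_gap: 22.5
grip_force: 78.6
```

Call:
step_arm([
  [[0, 0, -0.5, 0, 0, 0], [0, 0, -1, 0, 0, 0], [0, 0, -1.5, 0, 0, 0], [0, 0, -2, 0, 0, 0]],
])

```text
time: 6.85
tool_pos: [576.7, 233.6, 171.3]
tcp_rot: [-180.0, -0.0, 14.4]
ft_force: [-1.2, 0.4, 2.3]
finger_gap: 22.3
grip_force: 78.7
```

Call:
step_arm([
  [[0, 0, -0.5, 0, 0, 0], [0, 0, -1, 0, 0, 0]],
])

```text
time: 7.02
tool_pos: [576.9, 233.6, 170.8]
tcp_rot: [-180.0, -0.0, 14.4]
ft_force: [-1.9, -0.2, 4.1]
finger_gap: 22.0
grip_force: 78.8
```

Call:
step_arm([
  [[0, 0, -0.5, 0, 0, 0], [0, 0, -1, 0, 0, 0]],
])

```text
time: 7.18
tool_pos: [576.9, 233.6, 169.6]
tcp_rot: [-180.0, -0.1, 14.4]
ft_force: [-1.3, -0.6, 4.9]
finger_gap: 22.4
grip_force: 78.8
```

Call:
step_arm([
  [[0, 0, -0.5, 0, 0, 0], [0, 0, -1, 0, 0, 0]],
])

```text
time: 7.35
tool_pos: [576.9, 233.6, 168.4]
tcp_rot: [-180.0, -0.1, 14.4]
ft_force: [-0.6, 0.6, 4.6]
finger_gap: 22.2
grip_force: 78.8
```

Contact came at about z=171.3, and the cup slid under roughly 7 N. Now the opposite point, at -x.

Call:
step_arm([
  [[0, 0, 4, 0, 0, 0], [0, 0, 12, 0, 0, 0], [-15, 0, 14, 0, 0, 0], [-40, 0, 14, 0, 0, 0], [-65, 0, 14, 0, 0, 0], [-80, 0, 13, 0, 0, 0], [-80, 0, 11, 0, 0, 0], [-80, 0, 9, 0, 0, 0], [-80, 0, 8, 0, 0, 0]],
])

```text
time: 8.1
tool_pos: [497.0, 233.5, 175.9]
tcp_rot: [180.0, -0.0, 14.4]
ft_force: [-0.2, 0.2, -2.3]
finger_gap: 22.4
grip_force: 78.8
```

Call:
step_arm([
  [[0, 0, -0.7, 0, 0, 0], [0, 0, -1.4, 0, 0, 0], [0, 0, -2, 0, 0, 0]],
])

```text
time: 8.35
tool_pos: [497.0, 233.4, 173.8]
tcp_rot: [180.0, 0.0, 14.3]
ft_force: [-0.6, -0.8, -2.5]
finger_gap: 22.4
grip_force: 78.8
```

Call:
step_arm([
  [[0, 0, -0.7, 0, 0, 0], [0, 0, -1.4, 0, 0, 0], [0, 0, -2, 0, 0, 0]],
])

```text
time: 8.6
tool_pos: [496.9, 233.5, 172.2]
tcp_rot: [180.0, -0.0, 14.4]
ft_force: [-0.7, -0.5, 1.9]
finger_gap: 21.9
grip_force: 78.8
```

Call:
step_arm([
  [[0, 0, -0.5, 0, 0, 0], [0, 0, -1, 0, 0, 0]],
])

```text
time: 8.77
tool_pos: [496.9, 233.6, 171.7]
tcp_rot: [180.0, -0.1, 14.4]
ft_force: [-0.7, -0.9, 3.6]
finger_gap: 22.4
grip_force: 78.8
```

Call:
step_arm([
  [[0, 0, -0.5, 0, 0, 0], [0, 0, -1, 0, 0, 0]],
])

```text
time: 8.93
tool_pos: [496.8, 233.5, 170.5]
tcp_rot: [180.0, -0.0, 14.4]
ft_force: [-1.8, -0.7, 3.9]
finger_gap: 22.5
grip_force: 78.8
```

Call:
step_arm([
  [[0, 0, -0.6, 0, 0, 0], [0, 0, -1.2, 0, 0, 0], [0, 0, -2, 0, 0, 0]],
])

```text
time: 9.18
tool_pos: [496.6, 233.5, 168.1]
tcp_rot: [180.0, -0.0, 14.4]
ft_force: [-2.0, -0.6, 4.0]
finger_gap: 22.2
grip_force: 78.9
```

Call:
step_arm([
  [[0, 0, 4, 0, 0, 0], [0, 0, 12, 0, 0, 0], [12, 12, 12, 0, 0, 0], [30, 30, 12, 0, 0, 0], [40, 40, 10, 0, 0, 0], [40, 40, 8, 0, 0, 0], [40, 40, 8, 0, 0, 0]],
])

```text
time: 9.77
tool_pos: [536.3, 273.7, 175.2]
tcp_rot: [180.0, 0.1, 14.4]
ft_force: [-0.3, -1.0, -2.8]
finger_gap: 22.6
grip_force: 78.8
```

Call:
step_arm([
  [[0, 0, -0.7, 0, 0, 0], [0, 0, -1.4, 0, 0, 0], [0, 0, -2, 0, 0, 0]],
])

```text
time: 10.02
tool_pos: [536.2, 273.1, 174.0]
tcp_rot: [180.0, 0.0, 14.4]
ft_force: [0.2, -0.9, -1.5]
finger_gap: 22.0
grip_force: 78.8
```

Call:
step_arm([
  [[0, 0, -0.7, 0, 0, 0], [0, 0, -1.4, 0, 0, 0], [0, 0, -2, 0, 0, 0]],
])

```text
time: 10.27
tool_pos: [536.5, 273.4, 172.1]
tcp_rot: [-180.0, -0.0, 14.4]
ft_force: [-0.1, 0.1, -1.3]
finger_gap: 22.3
grip_force: 78.8
```

Call:
step_arm([
  [[0, 0, -0.5, 0, 0, 0], [0, 0, -1, 0, 0, 0], [0, 0, -1.5, 0, 0, 0]],
])

```text
time: 10.52
tool_pos: [536.6, 273.5, 170.5]
tcp_rot: [-180.0, -0.0, 14.4]
ft_force: [0.1, -0.4, -2.2]
finger_gap: 21.9
grip_force: 78.8
```

Call:
step_arm([
  [[0, 0, -0.7, 0, 0, 0], [0, 0, -1.4, 0, 0, 0], [0, 0, -2, 0, 0, 0]],
])

```text
time: 10.77
tool_pos: [536.5, 273.5, 168.3]
tcp_rot: [-180.0, 0.0, 14.4]
ft_force: [0.1, 1.1, -2.0]
finger_gap: 22.3
grip_force: 78.8
```

Call:
step_arm([
  [[0, 0, -0.5, 0, 0, 0], [0, 0, -1, 0, 0, 0]],
])

```text
time: 10.93
tool_pos: [536.6, 273.6, 167.5]
tcp_rot: [-180.0, -0.0, 14.4]
ft_force: [-0.5, 0.1, 1.5]
finger_gap: 22.4
grip_force: 78.8
```

Call:
step_arm([
  [[0, 0, 4, 0, 0, 0], [0, 0, 12, 0, 0, 0], [0, -15, 12, 0, 0, 0], [0, -40, 12, 0, 0, 0], [0, -65, 11, 0, 0, 0], [0, -80, 9, 0, 0, 0], [0, -80, 7, 0, 0, 0], [0, -80, 6, 0, 0, 0]],
])

```text
time: 11.6
tool_pos: [536.8, 192.3, 173.9]
tcp_rot: [-180.0, -0.0, 14.3]
ft_force: [0.5, 0.7, -2.0]
finger_gap: 22.4
grip_force: 78.9
```

Call:
step_arm([
  [[0, 0, -0.5, 0, 0, 0], [0, 0, -1, 0, 0, 0], [0, 0, -1.5, 0, 0, 0]],
])

```text
time: 11.85
tool_pos: [536.6, 194.2, 172.1]
tcp_rot: [-180.0, -0.0, 14.4]
ft_force: [-0.1, 0.4, -1.7]
finger_gap: 22.5
grip_force: 78.9
```

Call:
step_arm([
  [[0, 0, -0.5, 0, 0, 0], [0, 0, -1, 0, 0, 0], [0, 0, -1.5, 0, 0, 0]],
])

```text
time: 12.1
tool_pos: [536.5, 193.9, 170.4]
tcp_rot: [-180.0, 0.0, 14.4]
ft_force: [-0.9, -0.1, -2.5]
finger_gap: 22.4
grip_force: 78.9
```

The cup is already close to square, at a level of about 168-169. I'll carry on in alternating pushes.

Call:
step_arm([
  [[0, 0, -0.7, 0, 0, 0], [0, 0, -1.4, 0, 0, 0], [0, 0, -2, 0, 0, 0]],
])

```text
time: 12.35
tool_pos: [536.8, 193.7, 169.1]
tcp_rot: [-180.0, -0.0, 14.4]
ft_force: [-0.9, 0.4, 3.7]
finger_gap: 22.4
grip_force: 78.9
```

Call:
step_arm([
  [[0, 0, -0.7, 0, 0, 0], [0, 0, -1.4, 0, 0, 0], [0, 0, -2, 0, 0, 0]],
])

```text
time: 12.6
tool_pos: [536.8, 193.5, 167.0]
tcp_rot: [180.0, -0.0, 14.4]
ft_force: [-1.8, -0.7, 4.3]
finger_gap: 22.5
grip_force: 79.0
```

Call:
step_arm([
  [[0, 0, 4, 0, 0, 0], [0, 0, 8, 0, 0, 0], [0, 15, 8, 0, 0, 0], [0, 40, 8, 0, 0, 0], [0, 65, 7, 0, 0, 0], [0, 80, 5, 0, 0, 0], [0, 80, 3, 0, 0, 0], [0, 80, 2, 0, 0, 0]],
])

```text
time: 13.27
tool_pos: [536.2, 274.1, 167.9]
tcp_rot: [180.0, 0.0, 14.5]
ft_force: [-0.3, 2.4, 3.7]
finger_gap: 22.5
grip_force: 79.4
```

Call:
step_arm([
  [[0, 0, -0.7, 0, 0, 0], [0, 0, -1.4, 0, 0, 0], [0, 0, -2, 0, 0, 0]],
])

```text
time: 13.52
tool_pos: [536.9, 273.2, 167.3]
tcp_rot: [-180.0, -0.1, 14.3]
ft_force: [-2.3, 1.9, 4.0]
finger_gap: 22.4
grip_force: 79.5
```

Call:
step_arm([
  [[0, 0, -0.7, 0, 0, 0], [0, 0, -1.4, 0, 0, 0], [0, 0, -2.2, 0, 0, 0]],
])

```text
time: 13.77
tool_pos: [536.9, 273.4, 164.9]
tcp_rot: [-180.0, -0.1, 14.3]
ft_force: [-1.9, 1.5, 4.8]
finger_gap: 22.3
grip_force: 79.5
```

Call:
step_arm([
  [[0, 0, 4, 0, 0, 0], [0, 0, 9, 0, 0, 0], [12, -12, 9, 0, 0, 0], [30, -30, 9, 0, 0, 0], [40, -40, 8, 0, 0, 0], [40, -40, 6, 0, 0, 0], [40, -40, 5, 0, 0, 0]],
])

```text
time: 14.35
tool_pos: [576.7, 232.5, 168.6]
tcp_rot: [180.0, 0.1, 14.2]
ft_force: [-1.1, 0.2, -3.0]
finger_gap: 22.4
grip_force: 79.0
```

Call:
step_arm([
  [[0, 0, -0.7, 0, 0, 0], [0, 0, -1.4, 0, 0, 0], [0, 0, -2.3, 0, 0, 0]],
])

```text
time: 14.6
tool_pos: [576.1, 234.1, 166.8]
tcp_rot: [-180.0, 0.0, 14.4]
ft_force: [-0.3, -0.1, -1.4]
finger_gap: 22.2
grip_force: 79.0
```

Call:
step_arm([
  [[0, 0, -0.7, 0, 0, 0], [0, 0, -1.4, 0, 0, 0], [0, 0, -2, 0, 0, 0]],
])

```text
time: 14.85
tool_pos: [576.5, 234.0, 165.6]
tcp_rot: [-180.0, -0.0, 14.4]
ft_force: [-2.8, 0.5, 2.9]
finger_gap: 22.6
grip_force: 79.0
```

Call:
step_arm([
  [[0, 0, -0.7, 0, 0, 0], [0, 0, -1.4, 0, 0, 0], [0, 0, -2, 0, 0, 0]],
])

```text
time: 15.1
tool_pos: [576.8, 233.9, 163.7]
tcp_rot: [-180.0, -0.1, 14.4]
ft_force: [-2.6, 1.9, 4.6]
finger_gap: 22.4
grip_force: 79.2
```

Call:
step_arm([
  [[0, 0, 4, 0, 0, 0], [0, 0, 8, 0, 0, 0], [-15, 0, 8, 0, 0, 0], [-40, 0, 8, 0, 0, 0], [-65, 0, 8, 0, 0, 0], [-80, 0, 7, 0, 0, 0], [-80, 0, 5, 0, 0, 0]],
])

```text
time: 15.68
tool_pos: [494.1, 233.5, 167.7]
tcp_rot: [180.0, 0.1, 14.4]
ft_force: [-0.6, 0.9, -1.9]
finger_gap: 22.2
grip_force: 79.1
```

Call:
step_arm([
  [[0, 0, -0.7, 0, 0, 0], [0, 0, -1.4, 0, 0, 0], [0, 0, -2, 0, 0, 0]],
])

```text
time: 15.93
tool_pos: [497.4, 233.4, 166.1]
tcp_rot: [180.0, -0.0, 14.3]
ft_force: [0.8, -0.5, -3.0]
finger_gap: 22.5
grip_force: 79.1
```

Call:
step_arm([
  [[0, 0, -0.7, 0, 0, 0], [0, 0, -1.4, 0, 0, 0], [0, 0, -2, 0, 0, 0]],
])

```text
time: 16.18
tool_pos: [497.4, 233.5, 164.7]
tcp_rot: [180.0, -0.1, 14.3]
ft_force: [-0.3, -1.7, 3.6]
finger_gap: 22.4
grip_force: 79.5
```

Call:
step_arm([
  [[0, 0, -0.7, 0, 0, 0], [0, 0, -1.4, 0, 0, 0], [0, 0, -2, 0, 0, 0]],
])

```text
time: 16.43
tool_pos: [497.1, 233.5, 162.6]
tcp_rot: [180.0, -0.1, 14.4]
ft_force: [-0.8, -1.5, 8.1]
finger_gap: 22.1
grip_force: 79.9
```

Call:
step_arm([
  [[0, 0, 4, 0, 0, 0], [0, 0, 9, 0, 0, 0], [12, -12, 9, 0, 0, 0], [30, -30, 9, 0, 0, 0], [40, -40, 8, 0, 0, 0], [40, -40, 6, 0, 0, 0], [40, -40, 4, 0, 0, 0]],
])

```text
time: 17.02
tool_pos: [536.7, 193.0, 165.5]
tcp_rot: [-180.0, 0.0, 14.3]
ft_force: [-0.3, 0.1, -2.6]
finger_gap: 22.2
grip_force: 79.1
```

Call:
step_arm([
  [[0, 0, -0.7, 0, 0, 0], [0, 0, -1.4, 0, 0, 0], [0, 0, -2, 0, 0, 0]],
])

```text
time: 17.27
tool_pos: [535.9, 194.0, 163.8]
tcp_rot: [-180.0, 0.0, 14.4]
ft_force: [-0.3, 0.8, 0.5]
finger_gap: 22.4
grip_force: 79.1
```

Call:
step_arm([
  [[0, 0, -0.7, 0, 0, 0], [0, 0, -1.4, 0, 0, 0], [0, 0, -2, 0, 0, 0]],
])

```text
time: 17.52
tool_pos: [536.5, 193.9, 162.8]
tcp_rot: [-180.0, -0.0, 14.4]
ft_force: [-4.5, -0.1, 8.0]
finger_gap: 22.6
grip_force: 79.5
```

Call:
step_arm([
  [[0, 0, -0.7, 0, 0, 0], [0, 0, -1.4, 0, 0, 0], [0, 0, -2, 0, 0, 0]],
])

```text
time: 17.77
tool_pos: [536.9, 193.9, 162.1]
tcp_rot: [-180.0, -0.1, 14.4]
ft_force: [-7.0, -2.0, 15.9]
finger_gap: 22.3
grip_force: 80.3
```

Call:
step_arm([
  [[0, 0, 4, 0, 0, 0], [0, 0, 8, 0, 0, 0], [0, 15, 8, 0, 0, 0], [0, 40, 8, 0, 0, 0], [0, 65, 7, 0, 0, 0], [0, 80, 6, 0, 0, 0], [0, 80, 4, 0, 0, 0]],
])

```text
time: 18.35
tool_pos: [536.3, 276.4, 164.0]
tcp_rot: [-179.9, -0.0, 14.5]
ft_force: [0.4, 0.1, -3.1]
finger_gap: 22.2
grip_force: 79.2
```

Call:
step_arm([
  [[0, 0, -0.7, 0, 0, 0], [0, 0, -1.4, 0, 0, 0], [0, 0, -2, 0, 0, 0]],
])

```text
time: 18.6
tool_pos: [537.0, 273.4, 162.8]
tcp_rot: [-180.0, -0.1, 14.3]
ft_force: [-1.6, 4.2, 5.3]
finger_gap: 22.5
grip_force: 79.7
```

Call:
step_arm([
  [[0, 0, -0.7, 0, 0, 0], [0, 0, -1.4, 0, 0, 0], [0, 0, -2, 0, 0, 0]],
])

```text
time: 18.85
tool_pos: [537.4, 273.6, 162.3]
tcp_rot: [-179.9, -0.2, 14.3]
ft_force: [-4.8, 2.9, 14.2]
finger_gap: 22.4
grip_force: 80.3
```

The cup bottoms hard at about z=162.3 on both ±y. I'll lift off and check +x and -x gently.

Call:
step_arm([
  [[0, 0, 4, 0, 0, 0], [0, 0, 10, 0, 0, 0], [12, -12, 10, 0, 0, 0], [30, -30, 9, 0, 0, 0], [40, -40, 7, 0, 0, 0], [40, -40, 5, 0, 0, 0], [40, -40, 4, 0, 0, 0]],
])

```text
time: 19.43
tool_pos: [576.6, 232.2, 163.0]
tcp_rot: [180.0, 0.1, 14.2]
ft_force: [-0.7, -0.4, -0.2]
finger_gap: 22.5
grip_force: 79.1
```

Call:
step_arm([
  [[0, 0, -0.5, 0, 0, 0], [0, 0, -1, 0, 0, 0], [0, 0, -1.5, 0, 0, 0]],
])

```text
time: 19.68
tool_pos: [576.3, 233.8, 162.9]
tcp_rot: [180.0, -0.0, 14.4]
ft_force: [-0.4, -2.6, 2.4]
finger_gap: 22.3
grip_force: 79.3
```

Call:
step_arm([
  [[0, 0, -0.4, 0, 0, 0], [0, 0, -0.8, 0, 0, 0], [0, 0, -0.8, 0, 0, 0]],
])

```text
time: 19.93
tool_pos: [576.6, 233.9, 162.6]
tcp_rot: [180.0, -0.0, 14.4]
ft_force: [-1.6, -2.7, 5.1]
finger_gap: 22.2
grip_force: 79.6
```

Call:
step_arm([
  [[0, 0, -0.4, 0, 0, 0], [0, 0, -0.8, 0, 0, 0], [0, 0, -0.8, 0, 0, 0]],
])

```text
time: 20.18
tool_pos: [576.8, 233.9, 162.4]
tcp_rot: [180.0, -0.1, 14.4]
ft_force: [-2.6, -2.6, 8.2]
finger_gap: 22.2
grip_force: 79.9
```

Call:
step_arm([
  [[0, 0, -0.3, 0, 0, 0], [0, 0, -0.3, 0, 0, 0], [0, 0, -0.3, 0, 0, 0]],
])

```text
time: 20.43
tool_pos: [576.8, 233.9, 162.3]
tcp_rot: [180.0, -0.1, 14.4]
ft_force: [-3.9, -2.3, 9.9]
finger_gap: 22.5
grip_force: 80.0
```

Call:
step_arm([
  [[0, 0, 4, 0, 0, 0], [0, 0, 9, 0, 0, 0], [-15, 0, 9, 0, 0, 0], [-40, 0, 9, 0, 0, 0], [-65, 0, 8, 0, 0, 0], [-80, 0, 6, 0, 0, 0], [-80, 0, 4, 0, 0, 0], [-80, 0, 3, 0, 0, 0]],
])

```text
time: 21.1
tool_pos: [495.9, 233.9, 163.3]
tcp_rot: [-180.0, 0.0, 14.4]
ft_force: [0.1, 0.1, -1.8]
finger_gap: 22.3
grip_force: 79.0
```

Call:
step_arm([
  [[0, 0, -0.5, 0, 0, 0], [0, 0, -1, 0, 0, 0], [0, 0, -1.2, 0, 0, 0]],
])

```text
time: 21.35
tool_pos: [497.3, 233.7, 163.0]
tcp_rot: [-180.0, -0.0, 14.4]
ft_force: [-2.3, -0.0, 3.0]
finger_gap: 22.6
grip_force: 79.3
```

Call:
step_arm([
  [[0, 0, -0.4, 0, 0, 0], [0, 0, -0.8, 0, 0, 0], [0, 0, -0.8, 0, 0, 0]],
])

```text
time: 21.6
tool_pos: [497.3, 233.8, 162.7]
tcp_rot: [-180.0, -0.1, 14.4]
ft_force: [-3.3, 1.1, 6.7]
finger_gap: 21.8
grip_force: 79.6
```

Call:
step_arm([
  [[0, 0, -0.4, 0, 0, 0], [0, 0, -0.7, 0, 0, 0], [0, 0, -0.7, 0, 0, 0], [0, 0, -0.7, 0, 0, 0]],
])

```text
time: 21.93
tool_pos: [497.3, 233.8, 162.4]
tcp_rot: [-180.0, -0.1, 14.4]
ft_force: [-5.0, 0.0, 9.5]
finger_gap: 22.3
grip_force: 79.8
```

Call:
step_arm([
  [[0, 0, 4, 0, 0, 0], [0, 0, 10, 0, 0, 0], [12, -12, 10, 0, 0, 0], [30, -30, 9, 0, 0, 0], [40, -40, 7, 0, 0, 0], [40, -40, 5, 0, 0, 0], [40, -40, 3, 0, 0, 0]],
])

```text
time: 22.52
tool_pos: [536.9, 192.9, 163.4]
tcp_rot: [-180.0, 0.0, 14.3]
ft_force: [0.4, 0.4, -2.5]
finger_gap: 22.2
grip_force: 79.2
```

Call:
step_arm([
  [[0, 0, -0.5, 0, 0, 0], [0, 0, -1, 0, 0, 0], [0, 0, -1.5, 0, 0, 0]],
])

```text
time: 22.77
tool_pos: [536.4, 193.8, 162.8]
tcp_rot: [180.0, -0.0, 14.4]
ft_force: [0.4, -2.9, 3.2]
finger_gap: 21.9
grip_force: 79.4
```

Call:
step_arm([
  [[0, 0, -0.4, 0, 0, 0], [0, 0, -0.8, 0, 0, 0], [0, 0, -0.8, 0, 0, 0]],
])

```text
time: 23.02
tool_pos: [536.6, 193.8, 162.6]
tcp_rot: [180.0, -0.0, 14.4]
ft_force: [-2.2, -3.4, 5.3]
finger_gap: 22.1
grip_force: 79.4
```

All four sides are bottomed at about 162.4 and hold 12 N or more without sinking. I'll return the drift to the stand.

Call:
step_arm([
  [[0, 0, 5, 0, 0, 0], [0, 0, 18, 0, 0, 0], [0, 0, 40, 0, 0, 0], [0, 0, 60, 0, 0, 0], [2, -10, 68.4, 0, 0, 0], [4, -40, 68.4, 0, 0, 0], [7, -75, 68.4, 0, 0, 0], [10, -110, 68.4, 0, 0, 0], [13, -145, 68.4, 0, 0, 0], [15, -180, 68.4, 0, 0, 0], [18, -215, 68.4, 0, 0, 0], [21, -250, 68.4, 0, 0, 0]],
])

```text
time: 24.02
tool_pos: [557.2, -58.6, 230.1]
tcp_rot: [-180.0, -0.0, 14.4]
ft_force: [-0.0, 0.2, -2.9]
finger_gap: 22.2
grip_force: 78.9
```

Call:
step_arm([
  [[3, -35, 0, 0, 0, 0], [6, -70, 0, 0, 0, 0], [8, -98, 0, 0, 0, 0], [9, -114, -10, 0, 0, 0], [9.5, -119.5, -30, 0, 0, 0], [9.5, -119.5, -50, 0, 0, 0], [9.5, -119.5, -58, 0, 0, 0], [9.5, -119.5, -60, 0, 0, 0], [9.5, -119.5, -60, 0, 0, 0]],
])

```text
time: 24.77
tool_pos: [566.5, -175.3, 169.1]
tcp_rot: [-179.9, 0.1, 14.4]
ft_force: [-0.2, -0.3, -2.0]
finger_gap: 22.2
grip_force: 79.0
```

```bash
python3 - <<'E'
from h import *
snap('scene','s4');snap('top','t4');s=r.sense();print(s['tool_pos'],s['tcp_rot'],s['time'],s['ft_force'])
a=cv2.imread('pics/s4.png');b=cv2.imread('pics/t4.png')
k=lambda im,u,v:cv2.resize(im[v-37:v+38,u-50:u+50],(400,300),interpolation=cv2.INTER_CUBIC)
cv2.imwrite('pics/c4.png',np.vstack([np.hstack([k(a,250,200),k(a,390,172)]),np.hstack([k(b,400,220),k(b,235,220)])]))
print((w2pix('s4',(567.5,-175.5,90))-[200,163])*4)
E
```

```text
[ 567.70303023 -175.6882989   171.19748936] [ 1.79951415e+02 -7.32017852e-02  1.44179850e+01] 24.8667 [ 0.20937527 -0.05572572 -2.56303725]
[188.00913756 172.45969605]
```

View pics/c4.png

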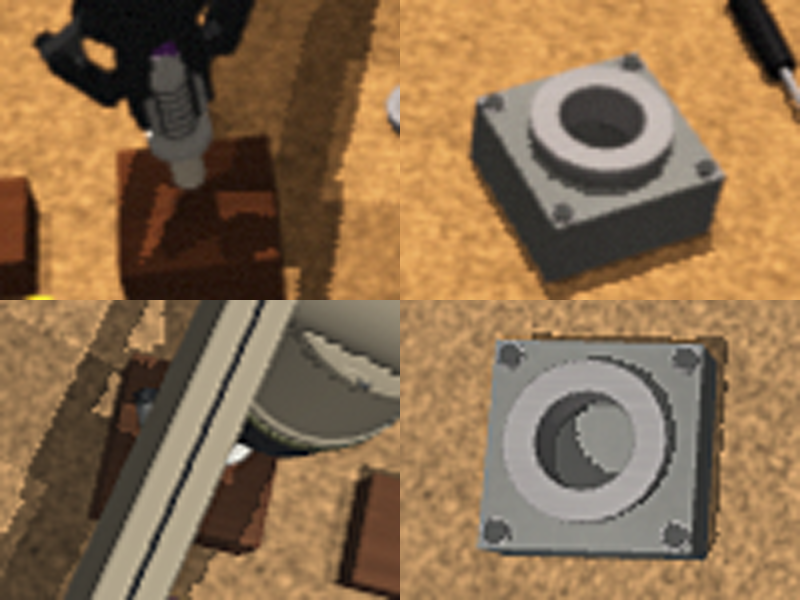

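The cup looks square. The tip is at crop (187,182), in line with the hole, so I'll lower it.

Call:
step_arm([
  [[0, 0, -5, 0, 0, 0], [0, 0, -12, 0, 0, 0], [0, 0, -19, 0, 0, 0], [0, 0, -25, 0, 0, 0], [0, 0, -31, 0, 0, 0], [0, 0, -37, 0, 0, 0], [0, 0, -43, 0, 0, 0]],
])

```text
time: 25.45
tool_pos: [566.9, -175.9, 126.1]
tcp_rot: [-180.0, 0.0, 14.4]
ft_force: [-0.6, -0.3, -2.0]
finger_gap: 22.1
grip_force: 79.0
```

Call:
step_arm([
  [[0, 0, -6, 0, 0, 0], [0, 0, -12, 0, 0, 0], [0, 0, -17, 0, 0, 0], [0, 0, -20, 0, 0, 0], [0, 0, -22, 0, 0, 0], [0, 0, -24, 0, 0, 0], [0, 0, -24, 0, 0, 0]],
])

```text
time: 26.03
tool_pos: [567.3, -176.0, 103.1]
tcp_rot: [180.0, -0.0, 14.4]
ft_force: [0.6, -0.1, -1.9]
finger_gap: 22.2
grip_force: 79.3
```

Call:
step_arm([
  [[0, 0, -0.5, 0, 0, 0], [0, 0, -1, 0, 0, 0], [0, 0, -1.3, 0, 0, 0], [0, 0, -1.3, 0, 0, 0]],
])

```text
time: 26.37
tool_pos: [567.4, -176.1, 102.8]
tcp_rot: [180.0, -0.0, 14.4]
ft_force: [-2.8, 1.3, 4.5]
finger_gap: 21.9
grip_force: 79.4
```

Call:
step_arm([
  [[0, 0, 0, 0, 0, 0], [0, 0, 0, 0, 0, 0], [0, 0, 0, 0, 0, 0], [0, 0, 0, 0, 0, 0], [0, 0, 0, 0, 0, 0], [0, 0, 0, 0, 0, 0], [0, 0, 0, 0, 0, 0], [0, 0, 0, 0, 0, 0]],
], fingers=-1)

```text
time: 27.03
tool_pos: [567.1, -176.0, 101.7]
tcp_rot: [-180.0, 0.0, 14.4]
ft_force: [-0.3, -0.5, 0.5]
finger_gap: 85.2
grip_force: 0.0
```

Call:
step_arm([
  [[0, 0, 8, 0, 0, 0], [0, 0, 25, 0, 0, 0], [0, 0, 50, 0, 0, 0], [0, 0, 80, 0, 0, 0], [0, 0, 110, 0, 0, 0], [0, 0, 130, 0, 0, 0], [0, 0, 138, 0, 0, 0], [0, 0, 138, 0, 0, 0], [0, 0, 138, 0, 0, 0]],
])

```text
time: 27.78
tool_pos: [567.0, -175.9, 239.2]
tcp_rot: [-180.0, 0.0, 14.4]
ft_force: [0.4, -0.7, -0.4]
finger_gap: 85.8
grip_force: 0.0
```

```bash
python3 - <<'E'
from h import *
snap('wrist','w5');snap('scene','s5');s=r.sense();print(s['tool_pos'],s['time'],s['ft_force'])
print(w2pix('w5',(567.5,-175.5,123)),w2pix('w5',(567.5,-175.5,68)))
cv2.imwrite('pics/c5.png',np.hstack([cv2.imread('pics/w5.png')[80:320,170:470],cv2.resize(cv2.imread('pics/s5.png')[160:256,200:300],(250,240))]))
E
```

```text
[ 566.06620742 -175.57272514  237.34577462] 27.8833 [ 0.82083101 -0.13048071 -0.89711169]
[318.0776152  205.44472442] [317.96272177 187.71375885]
```

View pics/c5.png

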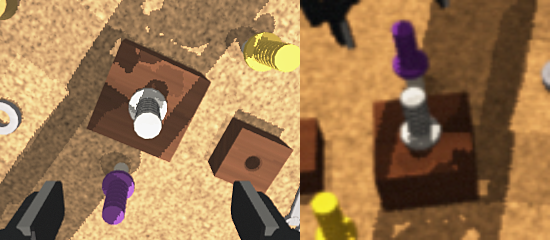

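The drift is standing upright in the stand, with its top at crop (148,125), i.e. (318,205), as predicted. The gripper is clear of everything.

```bash
python3 -c "
from h import *
print(r.hand_in())"
```

```text
the job is handed in; nothing more can be done
None
```

I handed the job in at about 28 s: the cup bottomed on the snap ring at all four points I pressed (level to about 0.3 mm), and the drift is back upright in its stand. Force peaked briefly at about 18 N just as it bottomed, above the 15 N guide. No verdict came back.

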